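Put the air tools back in their own rests

TASK

The three air tools on the bench are lying in each other's rests. Sort them out so that each tool lies fully down in the rest of its own sleeve's colour, with the coloured sleeve centred between the two forks; the black rest is free for parking one on the way and must be empty at the end. Lower the tools rather than dropping them, and do not shift or knock over the oil bottle, the tin or the drill chuck standing among them.

Things in the scene. Friction and masses are not known exactly. Their poses are not given: they have to be found in the camera images.
- tool_red: Loose air tool, 0.45 kg: round body 40 mm dia, 130 mm long; 60 mm red sleeve (40 mm dia) at its middle: grip there, it balances. Brick-red grinding stone (to 111 mm) at the nose (+x), hose nipple at the tail (to -99 mm), 5 mm high lever on top behind the sleeve. Origin: on the axis at mid-sleeve, 50 mm above the bench when seated; x to the nose, z up. Either way round is fine.
- tool_yellow: Loose air tool, 0.45 kg: round body 40 mm dia, 130 mm long; 60 mm yellow sleeve (40 mm dia) at its middle: grip there, it balances. Drill chuck with bit (to 117 mm) at the nose (+x), hose nipple at the tail (to -99 mm), 5 mm high lever on top behind the sleeve. Origin: on the axis at mid-sleeve, 50 mm above the bench when seated; x to the nose, z up. Either way round is fine.
- tool_blue: Loose air tool, 0.45 kg: round body 40 mm dia, 130 mm long; 60 mm blue sleeve (40 mm dia) at its middle: grip there, it balances. Brown cutting disc, 56 mm dia (to 100 mm) at the nose (+x), hose nipple at the tail (to -99 mm), 5 mm high lever on top behind the sleeve. Origin: on the axis at mid-sleeve, 50 mm above the bench when seated; x to the nose, z up. Either way round is fine.
- rest_red: Red rest, fixed: base 130 x 70 x 10 mm with two 90 degree V forks, 12 mm thick, 45 mm either side of the middle (78 mm clear between), 70 mm wide, 55 mm high, V bottom 22 mm up. Origin: centre of the base's underside, at bench height; x along a tool lying in it, z up. A seated tool's origin is 50 mm above it. Home of the tool with the red sleeve.
- rest_yellow: Yellow rest, fixed: base 130 x 70 x 10 mm with two 90 degree V forks, 12 mm thick, 45 mm either side of the middle (78 mm clear between), 70 mm wide, 55 mm high, V bottom 22 mm up. Origin: centre of the base's underside, at bench height; x along a tool lying in it, z up. A seated tool's origin is 50 mm above it. Home of the tool with the yellow sleeve.
- rest_blue: Blue rest, fixed: base 130 x 70 x 10 mm with two 90 degree V forks, 12 mm thick, 45 mm either side of the middle (78 mm clear between), 70 mm wide, 55 mm high, V bottom 22 mm up. Origin: centre of the base's underside, at bench height; x along a tool lying in it, z up. A seated tool's origin is 50 mm above it. Home of the tool with the blue sleeve.
- rest_black: Black rest, fixed: base 130 x 70 x 10 mm with two 90 degree V forks, 12 mm thick, 45 mm either side of the middle (78 mm clear between), 70 mm wide, 55 mm high, V bottom 22 mm up. Origin: centre of the base's underside, at bench height; x along a tool lying in it, z up. A seated tool's origin is 50 mm above it. Empty at the start: for parking.
- oil: Bystander: amber oil bottle with red cap, 44 mm in diameter, 110 mm tall, standing. Origin: centre of its underside. Leave it alone.
- tin: Bystander: small steel tin with green label, 48 mm in diameter, 55 mm tall, standing. Origin: centre of its underside. Leave it alone.
- chuck: Bystander: spare drill chuck, stepped steel cylinder 42 mm in diameter, 50 mm tall, standing. Origin: centre of its underside. Leave it alone.
Mind the look-alikes: they are no part of the job. What is shaped like the rest_yellow but pink or turquoise is not meant.

How it is judged:
By the outcome, as a careful person would: the job done as asked, in the order asked, and still so for the second after the job is handed in, with the robot touching nothing.
It also fails if it takes over 109 s, if anything falls off the work surface, if the arm or the gripper's body presses on something with over 40 N, if the wrist force passes 120 N, or if a joint passes its speed limit or range.

ROBOT

A 6-joint arm with a two-finger parallel gripper is mounted at the origin on the work surface. World frame = base frame: x ahead of the robot, y to its left, z up, the work surface at z = 0. Lengths are in mm, angles in rad, forces in N, time in s.
With the tool pointing down it reaches from about 325 to 775 mm from the base axis. Payload 9.3 kg.
Tool frame: the origin (TCP) lies between the finger pads; the fingertips stand 11 mm ahead of it and the grasp point (between the pads) lies 8 mm behind it; z points along the fingers, y is the line along which they close (so a half turn about z gives the same grasp; the last joint's range is limited). The gripper opens to 85 mm and grips with 20 to 120 N. Pads are 22 mm wide; open, the fingers measure 114 mm over their backs; the gripper's body (76 mm by 85 mm) begins 54 mm behind the grasp point. The pads swing forward as they close: fully open they stand 13 mm farther back than shut.
Start: joints at [-1.432, 0.259, 0.021, 1.334, 0, 1.418], TCP at [158.215, -526.749, 242.279] pointing down, gripper open.
Joint ranges: [-3.04, 3.04], [-0.91, 1.82], [-1.04, 1.36], [-1.92, 1.95], [-1.52, 1.45], [-3.14, 3.14]. Speed limits (rad/s): [2.22, 2.22, 2.79, 3.14, 3.14, 3.14].

INTERFACE

Orientations are given as a unit quaternion [w, x, y, z].
In Python, from rig import ctrl gives the robot as it stands.
- The arm moves only by the shell command python3 -m handwheel 'ROWS' [FORCE]. ROWS is JSON, a list of rows, each a list of 7 numbers: the turn, a rotation vector about the tool's x, y, z in rad, then the shift along the tool's x, y, z in mm, then the opening, from 0 (shut) to 1 (fully open). A call has 1 to 5 rows; each row shifts and turns the commanded pose from where the row before left it, along the tool's axes as they then stand; what a row does not reach is not made up. A row lasts 1/12 s, in which the tool goes at most 41.7 mm and 7.16 degrees, less where a joint would pass 70% of its speed; a pose out of reach is approached as far as the arm can. A call is refused whole if a number of a shift passes 41.7 or a number of a turn 0.125, either way. A call with a gripper value outside its range is refused whole. The fingers move at their own pace and stop on an object; FORCE is the grip in N (left out, the last holds). Time passes only in rows, so rows that do not move let the fingers close. It gives the time, the measured TCP pose, the force, the opening and the grip force at its end, in the units of the state.
- ctrl.state(): the state, without advancing time (a new reading comes with each control period).
- ctrl.get_image(name): name is "scene" or "top" or "wrist"; returns a dict with "color" (420x560x3 uint8, blue, green, red), "fx", "fy", "cx", "cy" (pixels), "origin" and "attitude" of the camera in the world; the wrist camera has in their place "hand_eye" (4x4, takes a point from camera to tool coordinates, whose origin is the TCP and whose axes are the flange's). Camera axes: x right, y up, looking along -z (the intrinsics and any distortion apply to the point x, -y, -z); pixel columns grow to the right and rows downward; lengths in mm; the calibration is good to about 2 mm. A picture is of the moment at which its call begins: read the wrist's pose just before it. There is no depth.
- ctrl.finish_job(): hands the job in; it is judged then, once.
The state is a dict: "t": time; "joint_positions": joint angles; "joint_velocities": joint speeds; "effort": joint torques, N m; "ee_pos": TCP position; "eef_rot": TCP orientation; "wrist_force": force on the tool from outside, world axes, zero at the start; "ft_torque": the same for the moment, N m; "width": finger opening in mm; "grasp_force": force on a finger pad.
Only numpy, scipy, OpenCV 4.12 (cv2) and the standard library are available. Lean on these libraries where they do the work, as an engineer would, in place of code of your own. Each camera call takes 0.05 s, during which the arm holds its last target. There are 200 camera calls.

## Working session

There is one attempt and no reset: what is moved stays moved. The work goes in short steps, Python scripts to look and compute and a shell command to move; the robot and the scene stay as the last step left them, time stands still between calls to the robot, and variables do not carry over. Pictures are saved under pics/ and viewed, at most 14 in all, crops included, and the job is handed in when it is done.

```bash
mkdir -p pics; ls
python3 - <<'E'
from rig import ctrl
import cv2
s=ctrl.state(); print(s)
for n in("scene","top"):
    d=ctrl.get_image(n); cv2.imwrite(f"pics/{n}0.png",d["color"]); print({k:v for k,v in d.items() if k!="color"})
E
```

```text
pics
{'t': 0.0, 'joint_positions': array([-1.43159390e+00,  2.59203824e-01,  2.07291692e-02,  1.33368618e+00,
       -5.94095075e-06,  1.41817455e+00]), 'joint_velocities': array([ 0.00125764, -0.00073235,  0.00027008, -0.00102087,  0.00036204,
        0.00070787]), 'effort': array([-2.30740348e-03, -5.55635762e+01,  3.44537330e+01,  1.33429508e-02,
       -1.89909315e-04, -3.36469391e-06]), 'ee_pos': array([ 158.1788055 , -526.4770011 ,  241.64700662]), 'eef_rot': array([-6.82260713e-04,  9.89373471e-01,  1.45394871e-01,  1.60727466e-06]), 'wrist_force': array([ 0.06026046,  0.07661327, -0.26236532]), 'ft_torque': array([-0.04236767,  0.0451823 , -0.02171427]), 'grasp_force': 0.0, 'width': 85.42209102774365}
{'fx': 384.29052148362916, 'fy': 384.29052148362916, 'cx': 277.19440761354633, 'cy': 210.4701279255206, 'origin': array([945.54271618, 135.59037707, 737.90336325]), 'attitude': array([0.62725666, 0.18898182, 0.22653077, 0.7207765 ])}
{'fx': 512.8600977987765, 'fy': 512.8600977987765, 'cx': 284.8663671580593, 'cy': 213.8179730503709, 'origin': array([ 333.85769613,   49.83706648, 1314.72442503]), 'attitude': array([ 0.70591564,  0.05006413, -0.04117861, -0.70532334])}
```

View pics/scene0.png

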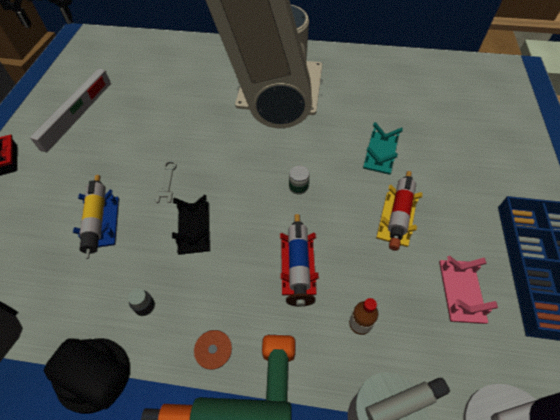

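View pics/top0.png

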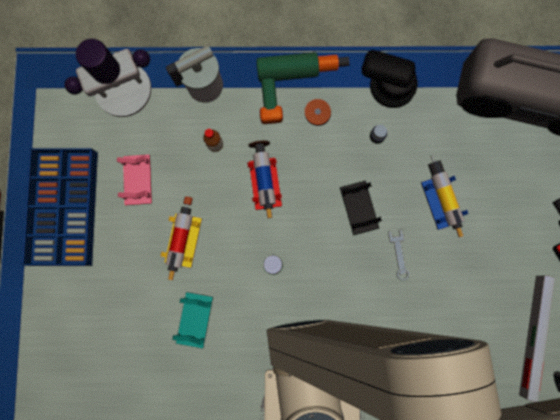

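The scene shows red, yellow and blue sleeves at scene (402,200), (93,213), (298,258) and top (180,238), (446,195), (264,179). The yellow tool lies in the blue rest, the blue tool in the red rest, and the red tool in the yellow rest. The black rest is empty at scene (193,224), top (361,207).

Look-alikes to ignore are the turquoise rest, top (193,320), and the pink rest, top (136,180). Bystanders are the oil at top (212,140), the tin at (273,264) and the chuck at (378,133).

```bash
cat > h.py <<'E'
import numpy as np, cv2
from scipy.optimize import minimize, least_squares
from scipy.spatial.transform import Rotation as R
def rot(q): return R.from_quat([q[1],q[2],q[3],q[0]]).as_matrix()
class Cam:
    def __init__(s,d,st=None):
        s.img=d["color"]; s.K=(d["fx"],d["fy"],d["cx"],d["cy"])
        if "hand_eye" in d:
            H=np.array(d["hand_eye"]); Rt=rot(st["eef_rot"]); s.R=Rt@H[:3,:3]; s.o=Rt@H[:3,3]+st["ee_pos"]
        else: s.R=rot(d["attitude"]); s.o=np.array(d["origin"])
    def proj(s,P):
        p=(np.atleast_2d(P)-s.o)@s.R; fx,fy,cx,cy=s.K
        return np.c_[cx-fx*p[:,0]/p[:,2], cy+fy*p[:,1]/p[:,2]]
    def ray(s,uv):
        fx,fy,cx,cy=s.K; return s.R@np.array([(uv[0]-cx)/fx,-(uv[1]-cy)/fy,-1.])
    def at(s,uv,z):
        r=s.ray(uv); return s.o+r*(z-s.o[2])/r[2]
def tri(c1,u1,c2,u2):
    a,b=c1.ray(u1),c2.ray(u2); A=np.c_[a,-b]; t=np.linalg.lstsq(A,c2.o-c1.o,rcond=None)[0]
    p,q=c1.o+t[0]*a,c2.o+t[1]*b; return (p+q)/2,np.linalg.norm(p-q)
def place(P,x): # x,y,z,yaw
    c,s=np.cos(x[3]),np.sin(x[3]); return np.asarray(P)@np.array([[c,s,0],[-s,c,0],[0,0,1]])+x[:3]
def box(x0,x1,y0,y1,z0,z1): return [[a,b,c] for a in(x0,x1) for b in(y0,y1) for c in(z0,z1)]
def rest_parts():
    ps=[box(-65,65,-35,35,0,10)]
    for m in(-45,45):
        for sg in(-1,1): # half fork: V bottom 22 up, 45 deg flanks to top 55
            ps.append([[m+d,sg*y,z] for d in(-6,6) for y,z in((0,0),(35,0),(35,55),(33,55),(0,22))])
    return ps
def cyl(x0,x1,r):
    a=np.linspace(0,2*np.pi,24,endpoint=False); return [[x,r*np.cos(t),r*np.sin(t)] for x in(x0,x1) for t in a]
def render(cam,parts,x,shape=(420,560),S=4):
    m=np.zeros((shape[0]*S,shape[1]*S),np.uint8)
    for p in parts:
        h=cv2.convexHull(((cam.proj(place(p,x))+.5)*S).astype(np.float32)).astype(np.int32)
        cv2.fillConvexPoly(m,h,255)
    return cv2.resize(m,shape[::-1],interpolation=cv2.INTER_AREA)/255.
def cmask(img,col):
    h=cv2.cvtColor(img,cv2.COLOR_BGR2HSV).astype(int); H,S,V=h[...,0],h[...,1],h[...,2]
    if col=="black": return V<50
    hs={"red":(H<8)|(H>172),"yellow":(H>20)&(H<34),"blue":(H>105)&(H<125)}[col]
    return hs&(S>120)&(V>35)
def fit(cams,masks,parts,x0,free,ign=None):
    x0=np.array(x0,float); ign=ign or [0]*len(cams)
    def f(d):
        x=x0.copy(); x[free]+=d*sc; return sum((np.abs(render(c,parts,x)-m)*(1-g)).sum() for c,m,g in zip(cams,masks,ign))
    sc=np.array([10,10,10,.1])[free]; n=len(free)
    d=np.zeros(n)
    for k in (1,.3): d=minimize(f,d,method="Nelder-Mead",options=dict(initial_simplex=np.vstack([d,d+k*np.eye(n)]),maxiter=150,xatol=.01,fatol=.3)).x
    x=x0.copy(); x[free]+=d*sc; return x,f(d)
E
cat > m1.py <<'E'
from h import *
from rig import ctrl
cs=[Cam(ctrl.get_image(n)) for n in("top","scene")]
px={"red":((180,238),(402,200)),"yellow":((446,195),(93,213)),"blue":((264,179),(298,258)),"black":((361,207),(193,224))}
holder={"red":"yellow","yellow":"blue","blue":"red"}
ax={"red":((187,203),(171,275)),"yellow":((433,160),(460,234)),"blue":((260,147),(269,214))} # nose,tail top
def win(m,uv,r):
    w=np.zeros(m.shape); u,v=uv; w[v-r:v+r,u-r:u+r]=m[v-r:v+r,u-r:u+r]; return w
for c in px:
    if c!="black":
        p,e=tri(cs[0],px[c][0],cs[1],px[c][1]); a,b=[cs[0].at(q,50) for q in ax[c]]; yaw=np.arctan2(*(a-b)[1::-1])
        # sleeve
        ms=[win(cmask(k.img,c),uv,22) for k,uv in zip(cs,px[c])]
        x,f=fit(cs,ms,[cyl(-30,30,20)],[*p,yaw],[0,1,2,3]); print("tool",c,"tri",p.round(1),"fit",x.round(3),"res",round(f),[int(m.sum()) for m in ms])
        tm=[cv2.dilate(render(k,[cyl(-66,66,21),cyl(-100,118,14),cyl(80,102,29)],x),np.ones((3,3))) for k in cs]; c2=holder[c]
    else: tm=None; c2=c; x=[*cs[0].at((361,207),10),np.arctan2(*(cs[0].at((352,184),10)-cs[0].at((369,231),10))[1::-1])]
    ms=[win(cmask(k.img,c2),uv,48) for k,uv in zip(cs,px[c])]
    xr,f=fit(cs,ms,rest_parts(),[x[0],x[1],0,x[3]],[0,1,2,3],tm); print("rest",c2,xr.round(3),"res",round(f),[int(m.sum()) for m in ms])
    np.save(f"rest_{c2}.npy",xr)
    if c!="black":
        cc,s=np.cos(xr[3]),np.sin(xr[3]); dd=np.array(x[:2])-xr[:2]; print("  tool in rest along,across",(cc*dd[0]+s*dd[1]).round(1),(-s*dd[0]+cc*dd[1]).round(1),"dyaw",round(x[3]-xr[3],3)); np.save(f"tool_{c}.npy",x)
for n,a,b,z in(("oil",(210,132),0,110),("tin",(273,264),0,55),("chuck",(378,131),0,50)): print(n,cs[0].at(a,z).round(0))
E
python3 m1.py
```

```text
tool red tri [435.8 321.5  73.5] fit [ 4.32085e+02  3.28180e+02  5.13640e+01 -2.20000e-01] res 304 [333, 370]
rest yellow [ 4.36171e+02  3.28096e+02 -1.88000e-01 -1.86000e-01] res 112 [609, 819]
  tool in rest along,across -4.0 -0.7 dyaw -0.034
tool yellow tri [ 544.3 -333.2   53.5] fit [ 5.36683e+02 -3.35968e+02  5.44640e+01  3.21000e-01] res 280 [353, 433]
rest blue [ 5.37690e+02 -3.38825e+02  1.73700e+00  3.15000e-01] res 168 [555, 771]
  tool in rest along,across -0.1 3.0 dyaw 0.006
tool blue tri [587.3 118.6  44.6] fit [5.85901e+02 1.18700e+02 4.88760e+01 1.60000e-01] res 343 [303, 461]
rest red [ 5.83762e+02  1.18264e+02 -1.35700e+00  1.48000e-01] res 118 [593, 880]
  tool in rest along,across 2.2 0.1 dyaw 0.012
rest black [ 5.20415e+02 -1.24571e+02  2.11000e-01  2.84000e-01] res 387 [1238, 1676]
oil [690. 247. 110.]
tin [374.  95.  55.]
chuck [ 710. -170.   50.]
```

The fits put every rest within about 2 mm of bench height and every tool axis about 50 mm up, which matches the text.

- **Plan:** yellow tool → black, blue tool → blue, red tool → red, yellow tool → yellow.
- **First target:** the yellow-sleeved tool, top (446,195) / scene (93,213). It could be confused with the yellow rest at top (182,238). I'll check with a close wrist picture.

```bash
cat > go.py <<'E'
import sys; from h import *; from rig import ctrl
def delta(s,p,yaw):
    c,n=np.cos(yaw),np.sin(yaw); T=np.array([[c,n,0],[n,-c,0],[0,0,-1]]); Rt=rot(s["eef_rot"])
    return Rt.T@(np.array(p)-s["ee_pos"]), R.from_matrix(Rt.T@T).as_rotvec()
if __name__=="__main__":
    s=ctrl.state(); a=[float(v) for v in sys.argv[1:]]
    d,r=delta(s,a[:3],a[3]); print("t",round(s["t"],2),"at",s["ee_pos"].round(1),"shift",d.round(1),"turn",r.round(3),"n>=",round(max(np.linalg.norm(d)/41.7,np.linalg.norm(r)/.125),1))
E
python3 go.py 537 -338 190 0.315
```

```text
t 0.2 at [ 158.2 -526.6  241.9] shift [417.  -71.6  52. ] turn [-0.001 -0.    -0.023] n>= 10.2
```

```bash
python3 -m handwheel '[[0,0,-0.002,27.8,-4.8,3.5,1],[0,0,-0.002,27.8,-4.8,3.5,1],[0,0,-0.002,27.8,-4.8,3.5,1],[0,0,-0.002,27.8,-4.8,3.5,1],[0,0,-0.002,27.8,-4.8,3.5,1]]' 40
python3 -m handwheel '[[0,0,-0.002,27.8,-4.8,3.5,1],[0,0,-0.002,27.8,-4.8,3.5,1],[0,0,-0.002,27.8,-4.8,3.5,1],[0,0,-0.002,27.8,-4.8,3.5,1],[0,0,-0.002,27.8,-4.8,3.5,1]]'
python3 -m handwheel '[[0,0,-0.002,27.8,-4.8,3.5,1],[0,0,-0.002,27.8,-4.8,3.5,1],[0,0,-0.002,27.8,-4.8,3.5,1],[0,0,-0.002,27.8,-4.8,3.5,1],[0,0,-0.001,27.8,-4.8,3.5,1]]'
python3 -m handwheel '[[0,0,0,0,0,0,1],[0,0,0,0,0,0,1],[0,0,0,0,0,0,1]]'
python3 go.py 537 -338 190 0.315
cat > w.py <<'E'
import sys; from h import *; from rig import ctrl
s=ctrl.state(); d=ctrl.get_image("wrist"); cv2.imwrite(f"pics/{sys.argv[1]}.png",d["color"]); np.savez(f"{sys.argv[1]}.npz",color=d["color"],fx=d["fx"],fy=d["fy"],cx=d["cx"],cy=d["cy"],hand_eye=d["hand_eye"],ee_pos=s["ee_pos"],eef_rot=s["eef_rot"])
if len(sys.argv)<3: print(d["hand_eye"],[v for v in(d["fx"],d["cx"],d["cy"])],[k for k in d])
c=Cam(d,s)
for f in("tool_yellow","tool_blue","tool_red","rest_blue","rest_black","rest_red","rest_yellow"):
    x=np.load(f+".npy"); print(f,c.proj(x[:3])[0].round())
E
python3 w.py w1
```

```text
t: 0.62
ee_pos: [285.1, -462.5, 224.5]
eef_rot: [-0.0, 0.989, 0.15, -0.0]
wrist_force: [-0.5, -1.0, 0.2]
width: 85.3
grasp_force: 0.0
t: 1.03
ee_pos: [410.6, -397.7, 207.0]
eef_rot: [-0.0, 0.988, 0.155, -0.0]
wrist_force: [-0.2, -0.4, -0.5]
width: 85.0
grasp_force: 0.0
t: 1.45
ee_pos: [535.3, -331.7, 189.4]
eef_rot: [-0.0, 0.987, 0.16, -0.0]
wrist_force: [-0.0, -0.6, 0.8]
width: 85.3
grasp_force: 0.0
t: 1.7
ee_pos: [533.9, -332.5, 189.5]
eef_rot: [-0.0, 0.987, 0.16, -0.0]
wrist_force: [0.1, 0.7, -0.2]
width: 85.2
grasp_force: 0.0
t 1.7 at [ 533.9 -332.5  189.5] shift [ 1.2  6.2 -0.5] turn [-0.     0.001  0.006] n>= 0.2
[[-6.74094729e-04  9.65848544e-01  2.59106417e-01  6.61723751e+01]
 [ 9.99999526e-01  4.68989704e-04  8.53399884e-04 -1.71753576e+00]
 [ 7.02736793e-04  2.59106870e-01 -9.65848402e-01 -1.32755304e+02]
 [ 0.00000000e+00  0.00000000e+00  0.00000000e+00  1.00000000e+00]] [355.16078827270235, 275.94074243718296, 207.1339130467033] ['color', 'fx', 'fy', 'cx', 'cy', 'hand_eye']
tool_yellow [284. 198.]
tool_blue [-352.  -87.]
tool_red [-656.   45.]
rest_blue [286. 185.]
rest_black [ 51. 127.]
rest_red [-242.  -50.]
rest_yellow [-502.   51.]
```

View pics/w1.png

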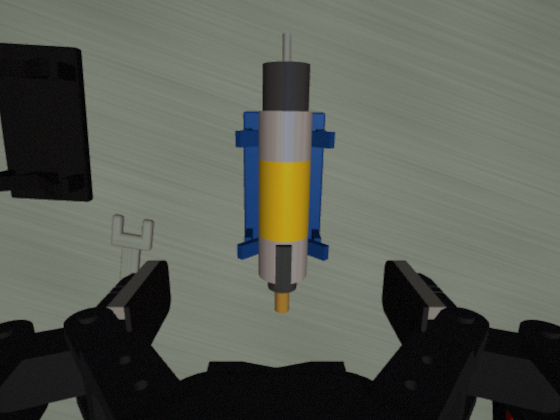

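The wrist picture shows a yellow sleeve centred at (284,200), drill bit at (287,45), lying seated in the blue forks. This is the tool I want, and the black rest is at upper left (45,120). Next I refine from this view.

```bash
cat > wf.py <<'E'
# wf.py shot tool|- rest|- : refine from a wrist shot (z fixed and z free)
import sys; from h import *
n,t,r=sys.argv[1:4]; z=np.load(n+".npz"); c=Cam(z,z)
def near(m,x,rad):
    w=np.zeros(m.shape,np.uint8); cv2.circle(w,tuple(int(v) for v in c.proj(x[:3])[0]),rad,1,-1); return m*w.astype(float)
body=[cyl(-66,66,22),cyl(-100,118,14),cyl(66,102,29)]; ig=None
if t!="-":
    x=np.load(f"tool_{t}.npy"); x[2]=50
    m=near(cmask(c.img,t),x,75)
    for fr in([0,1,3],[0,1,2,3]):
        y,f=fit([c],[m],[cyl(-30,30,20)],x,fr); print("tool",t,y.round(3),round(f),int(m.sum()))
        if len(fr)==3: np.save(f"tool_{t}.npy",y); x=y
    ig=[np.clip(cv2.dilate(render(c,body,x),np.ones((5,5))),0,1)]
if r!="-":
    x=np.load(f"rest_{r}.npy"); x[2]=0
    m=near(cmask(c.img,r),x,120)
    for fr in([0,1,3],[0,1,2,3]):
        y,f=fit([c],[m],rest_parts(),x,fr,ig); print("rest",r,y.round(3),round(f),int(m.sum()))
        if len(fr)==3: np.save(f"rest_{r}.npy",y)
E
python3 wf.py w1 yellow blue; python3 go.py 536 -338 40 0.315
```

```text
tool yellow [ 5.35207e+02 -3.36382e+02  5.00000e+01  3.02000e-01] 326 3923
tool yellow [ 5.32410e+02 -3.37305e+02  4.01120e+01  3.07000e-01] 183 3923
rest blue [ 5.36643e+02 -3.35717e+02  0.00000e+00  3.07000e-01] 346 4121
rest blue [ 5.35938e+02 -3.35769e+02 -2.35500e+00  3.08000e-01] 316 4121
t 1.75 at [ 533.6 -332.9  189.7] shift [  0.7   5.6 149.7] turn [-0.     0.     0.005] n>= 3.6
```

```bash
python3 -m handwheel '[[0,0,0.008,1.3,3.7,28,1],[0,0,0,0,0,30,1],[0,0,0,0,0,30,1],[0,0,0,0,0,26,1],[0,0,0,0,0,20,1]]'
python3 -m handwheel '[[0,0,0,0,0,10,1],[0,0,0,0,0,5,1],[0,0,0,0,0,0,1],[0,0,0,0,0,0,1]]'
python3 go.py 536 -336 41 0.307
```

```text
t: 2.17
ee_pos: [534.9, -336.1, 54.0]
eef_rot: [-0.001, 0.988, 0.155, -0.001]
wrist_force: [-0.1, 0.4, -0.2]
width: 86.0
grasp_force: 0.0
t: 2.5
ee_pos: [536.8, -336.4, 41.9]
eef_rot: [0.001, 0.988, 0.155, 0.0]
wrist_force: [-0.2, -0.4, -0.3]
width: 85.2
grasp_force: 0.0
t 2.5 at [ 536.8 -336.4   41.9] shift [-0.6 -0.6  0.9] turn [ 0.001 -0.001  0.005] n>= 0.0
```

```bash
python3 -m handwheel '[[0,0,0.003,0,0,0.5,0],[0,0,0,0,0,0,0],[0,0,0,0,0,0,0],[0,0,0,0,0,0,0],[0,0,0,0,0,0,0]]' 50
python3 -m handwheel '[[0,0,0,0,0,0,0],[0,0,0,0,0,0,0],[0,0,0,0,0,0,0],[0,0,0,0,0,0,0],[0,0,0,0,0,0,0]]'
python3 go.py 536 -336 41 0.307
```

```text
t: 2.92
ee_pos: [537.6, -337.4, 41.7]
eef_rot: [0.002, 0.988, 0.154, 0.001]
wrist_force: [-0.5, -6.1, 4.4]
width: 38.5
grasp_force: 50.4
t: 3.33
ee_pos: [537.6, -337.4, 41.7]
eef_rot: [0.002, 0.988, 0.154, 0.001]
wrist_force: [0.5, -5.5, 3.8]
width: 38.6
grasp_force: 50.4
t 3.33 at [ 537.6 -337.4   41.7] shift [-1.  -1.8  0.7] turn [ 0.004 -0.001  0.002] n>= 0.1
```

Gripped at 38.6 mm. Lifting, moving halfway towards black and looking at the black rest from there.

```bash
python3 -m handwheel '[[0,0,0,0,0,-10,0],[0,0,0,0,0,-20,0],[0,0,0,0,0,-30,0],[0,0,0,0,0,-35,0],[0,0,0,0,0,-35,0]]'
python3 -m handwheel '[[0,0,0.006,0,-22,-10,0],[0,0,0.006,0,-22,0,0],[0,0,0.006,0,-22,0,0],[0,0,0,0,-22,0,0],[0,0,0,0,-22,0,0]]'
python3 -m handwheel '[[0,0,0,0,0,0,0],[0,0,0,0,0,0,0],[0,0,0,0,0,0,0]]'
python3 w.py w2 q; python3 wf.py w2 - black;python3 go.py 520 -125 180 0.284
```

```text
t: 3.75
ee_pos: [535.9, -334.8, 171.2]
eef_rot: [-0.001, 0.988, 0.154, -0.001]
wrist_force: [1.7, -0.7, -3.6]
width: 38.8
grasp_force: 51.1
t: 4.17
ee_pos: [503.3, -229.2, 180.3]
eef_rot: [-0.0, 0.989, 0.145, -0.0]
wrist_force: [0.9, -0.1, -3.6]
width: 38.7
grasp_force: 51.5
t: 4.42
ee_pos: [504.3, -230.6, 180.5]
eef_rot: [0.0, 0.989, 0.146, 0.0]
wrist_force: [0.3, 0.3, -3.6]
width: 38.8
grasp_force: 51.6
tool_yellow [423. 202.]
tool_blue [-209.  -71.]
tool_red [-522.   74.]
rest_blue [400. 187.]
rest_black [166. 136.]
rest_red [-123.  -35.]
rest_yellow [-389.   76.]
rest black [ 5.21363e+02 -1.22477e+02  0.00000e+00  2.61000e-01] 1013 14473
rest black [ 5.20851e+02 -1.21197e+02 -4.19000e+00  2.63000e-01] 768 14473
t 4.47 at [ 504.4 -231.   180.3] shift [ 45.4 -97.    0.3] turn [0.    0.    0.008] n>= 2.6
```

View pics/w2.png

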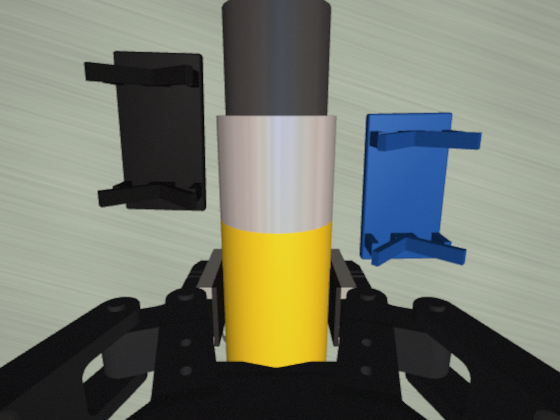

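The picture shows the tool held level, the black rest at (150,130) and the blue rest at (415,185), both clear of it. I'll refit both with the held tool masked out.

```bash
cat > wf2.py <<'E'
# wf2.py shot u0 u1 vmax rest... : refit rests, ignoring columns u0..u1 and rows below vmax
import sys; from h import *
z=np.load(sys.argv[1]+".npz"); c=Cam(z,z); u0,u1,vm=map(int,sys.argv[2:5])
for r in sys.argv[5:]:
    x=np.load(f"rest_{r}.npy"); x[2]=0; w=np.zeros((420,560),np.uint8); cv2.circle(w,tuple(int(v) for v in c.proj(x[:3])[0]),130,1,-1)
    ig=np.zeros((420,560)); ig[:,u0:u1]=1; ig[vm:]=1; m=cmask(c.img,r)*w*1.
    for fr in([0,1,3],[0,1,2,3]):
        y,f=fit([c],[m],rest_parts(),x,fr,[ig]); print(r,y.round(3),round(f),int((m*(1-ig)).sum()))
        if len(fr)==3: np.save(f"rest_{r}.npy",y)
E
python3 wf2.py w2 210 348 275 black blue;python3 go.py 521 -122 180 0.27
```

```text
black [ 5.21220e+02 -1.22479e+02  0.00000e+00  2.60000e-01] 632 14108
black [ 5.20861e+02 -1.21138e+02 -4.33900e+00  2.64000e-01] 392 14108
blue [ 5.36503e+02 -3.36244e+02  0.00000e+00  3.06000e-01] 584 12834
blue [ 5.36386e+02 -3.37753e+02 -4.10600e+00  3.06000e-01] 388 12834
t 4.47 at [ 504.4 -231.   180.3] shift [ 47.3 -99.6   0.3] turn [0.    0.    0.022] n>= 2.6
```

```bash
python3 -m handwheel '[[0,0,0.006,9.5,-19.8,0,0],[0,0,0.006,9.5,-19.8,0,0],[0,0,0.006,9.5,-19.8,0,0],[0,0,0.006,9.5,-19.8,0,0],[0,0,0.006,9.5,-19.8,0,0]]'
python3 -m handwheel '[[0,0,0,0,0,0,0],[0,0,0,0,0,20,0],[0,0,0,0,0,30,0],[0,0,0,0,0,30,0],[0,0,0,0,0,15,0]]'
python3 -m handwheel '[[0,0,0,0,0,5,0],[0,0,0,0,0,0,0],[0,0,0,0,0,0,0]]'
python3 go.py 521.2 -122.4 42 0.262
```

```text
t: 4.88
ee_pos: [522.8, -122.2, 180.0]
eef_rot: [-0.0, 0.992, 0.13, -0.0]
wrist_force: [-0.4, 0.8, -3.6]
width: 38.4
grasp_force: 51.8
t: 5.3
ee_pos: [521.4, -122.7, 82.0]
eef_rot: [-0.001, 0.991, 0.13, -0.002]
wrist_force: [-0.0, 0.2, -4.7]
width: 38.5
grasp_force: 51.8
t: 5.55
ee_pos: [523.1, -123.0, 80.9]
eef_rot: [0.0, 0.991, 0.13, 0.0]
wrist_force: [1.0, 0.9, -3.8]
width: 38.6
grasp_force: 51.8
t 5.55 at [ 523.1 -123.    80.9] shift [-1.7 -1.1 38.9] turn [ 0.    -0.    -0.001] n>= 0.9
```

```bash
python3 -m handwheel '[[0,0,0,-1.5,-0.8,12,0],[0,0,0,0,0,10,0],[0,0,0,0,0,6,0],[0,0,0,0,0,4,0],[0,0,0,0,0,2,0]]'
python3 -m handwheel '[[0,0,0,0,0,1.5,0],[0,0,0,0,0,1,0],[0,0,0,0,0,0,0],[0,0,0,0,0,0,0],[0,0,0,0,0,0,0]]'
python3 go.py 521.2 -122.4 42 0.262
```

```text
t: 5.97
ee_pos: [520.9, -122.0, 46.1]
eef_rot: [-0.0, 0.991, 0.131, -0.0]
wrist_force: [-0.3, 0.3, -4.2]
width: 38.8
grasp_force: 52.1
t: 6.38
ee_pos: [521.3, -122.3, 44.2]
eef_rot: [0.0, 0.991, 0.13, 0.0]
wrist_force: [1.4, -2.7, -2.0]
width: 38.7
grasp_force: 52.2
t 6.38 at [ 521.3 -122.3   44.2] shift [-0.1  0.1  2.2] turn [ 0.001 -0.001 -0.   ] n>= 0.1
```

```bash
python3 -m handwheel '[[0,0,0,0,0,1,0],[0,0,0,0,0,1,0],[0,0,0,0,0,0,0],[0,0,0,0,0,0,0]]'
python3 go.py 521.2 -122.4 42 0.262
```

```text
t: 6.72
ee_pos: [521.9, -123.1, 43.1]
eef_rot: [0.001, 0.991, 0.13, 0.001]
wrist_force: [-0.3, -6.0, 6.6]
width: 38.2
grasp_force: 53.1
t 6.72 at [ 521.9 -123.1   43.1] shift [-0.5 -0.8  1.1] turn [ 0.003 -0.002 -0.001] n>= 0.0
```

```bash
python3 -m handwheel '[[0,0,0,0,0,0,0.4],[0,0,0,0,0,0,0.8],[0,0,0,0,0,0,1],[0,0,0,0,0,0,1],[0,0,0,0,0,0,1]]'
python3 -m handwheel '[[0,0,0,0,0,0,1],[0,0,0,0,0,-20,1],[0,0,0,0,0,-40,1],[0,0,0,0,0,-40,1],[0,0,0,0,0,-40,1]]'
python3 go.py 583 118 190 0.155
```

```text
t: 7.13
ee_pos: [520.7, -121.6, 41.6]
eef_rot: [-0.0, 0.991, 0.131, -0.0]
wrist_force: [-0.8, 0.4, 0.3]
width: 84.0
grasp_force: 0.0
t: 7.55
ee_pos: [520.3, -121.5, 183.2]
eef_rot: [-0.0, 0.991, 0.131, -0.001]
wrist_force: [0.7, -0.9, -0.7]
width: 85.7
grasp_force: 0.0
t 7.55 at [ 520.3 -121.5  183.2] shift [ 122.6 -215.1   -6.8] turn [-0.001  0.001  0.107] n>= 5.9
```

```bash
python3 w.py w3 q >/dev/null
python3 -m handwheel '[[0,0,0,12.5,-21.5,0,1],[0,0,0,12.5,-21.5,0,1],[0,0,0,12.5,-21.5,0,1],[0,0,0,12.5,-21.5,0,1],[0,0,0,12.5,-21.5,0,1]]'
python3 -m handwheel '[[0,0,0,12.5,-21.5,0,1],[0,0,0,12.5,-21.5,0,1],[0,0,0,12.5,-21.5,0,1],[0,0,0,12.5,-21.5,0,1],[0,0,0,10,-21.5,0,1]]'
python3 -m handwheel '[[0,0,0.054,0,0,0,1],[0,0,0.054,0,0,0,1],[0,0,0,0,0,0,1],[0,0,0,0,0,0,1]]'
python3 w.py w4 q; python3 wf.py w3 yellow black;  python3 wf.py w4 blue red; python3 go.py 584 118 41 0.15
python3 -c "
import cv2,numpy as np
a=cv2.imread('pics/w3.png');b=cv2.imread('pics/w4.png');cv2.imwrite('pics/w34.png',cv2.resize(np.hstack([a[:,80:480],b[:,80:480]]),None,fx=1,fy=1))"
```

```text
t: 8.02
ee_pos: [553.5, -0.7, 181.7]
eef_rot: [-0.0, 0.991, 0.13, -0.0]
wrist_force: [-0.2, -0.3, -0.0]
width: 85.4
grasp_force: 0.0
t: 8.43
ee_pos: [583.8, 118.9, 181.5]
eef_rot: [-0.0, 0.991, 0.131, -0.0]
wrist_force: [0.0, -0.8, -0.5]
width: 85.5
grasp_force: 0.0
t: 8.77
ee_pos: [583.4, 117.6, 181.5]
eef_rot: [-0.0, 0.997, 0.078, -0.0]
wrist_force: [-0.6, -0.9, -0.1]
width: 85.4
grasp_force: 0.0
tool_yellow [796. 335.]
tool_blue [278. 197.]
tool_red [  6. 335.]
rest_blue [725. 303.]
rest_black [512. 286.]
rest_red [278. 186.]
rest_yellow [ 44. 299.]
tool yellow [ 5.68540e+02 -3.69715e+02  5.00000e+01  3.68000e-01] 0 0
tool yellow [ 5.68540e+02 -3.69715e+02  5.00000e+01  3.68000e-01] 0 0
rest black [ 5.20910e+02 -1.22843e+02  0.00000e+00  2.60000e-01] 9033 5246
rest black [ 5.1928e+02 -1.2339e+02 -5.6340e+00  2.6200e-01] 8904 5246
tool blue [5.85743e+02 1.20335e+02 5.00000e+01 1.45000e-01] 428 4089
tool blue [5.82257e+02 1.19658e+02 3.74800e+01 1.53000e-01] 174 4089
rest red [5.84204e+02 1.20184e+02 0.00000e+00 1.50000e-01] 347 4594
rest red [ 5.83897e+02  1.20098e+02 -1.31200e+00  1.52000e-01] 325 4594
t 8.82 at [583.4 117.4 181.6] shift [  0.7  -0.5 140.6] turn [-0.     0.     0.006] n>= 3.4
```

View pics/w34.png

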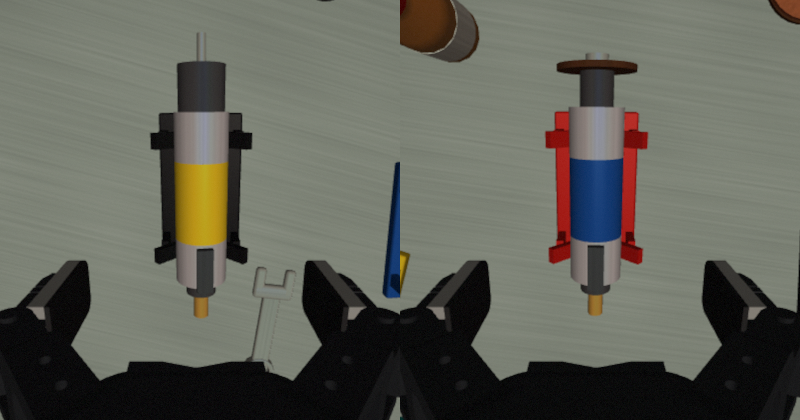

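The left half shows the yellow tool seated in the black rest, sleeve at (200,203). The right half shows the blue sleeve at (596,200) in the red rest. Gripping blue.

```bash
python3 -m handwheel '[[0,0,0.006,3,-2.7,25,1],[0,0,0,0,0,30,1],[0,0,0,0,0,30,1],[0,0,0,0,0,25,1],[0,0,0,0,0,18,1]]'
python3 -m handwheel '[[0,0,0,0,0,8,1],[0,0,0,0,0,3.5,1],[0,0,0,0,0,0,1],[0,0,0,0,0,0,1]]'
python3 go.py 586 120.5 41 0.15
```

```text
t: 9.23
ee_pos: [585.1, 120.1, 51.5]
eef_rot: [-0.0, 0.997, 0.074, -0.001]
wrist_force: [1.4, 0.3, 0.0]
width: 85.6
grasp_force: 0.0
t: 9.57
ee_pos: [586.8, 120.5, 43.3]
eef_rot: [-0.0, 0.997, 0.074, 0.001]
wrist_force: [-0.4, 0.6, -0.7]
width: 85.6
grasp_force: 0.0
t 9.57 at [586.8 120.5  43.3] shift [-0.8 -0.1  2.3] turn [ 0.    -0.001 -0.002] n>= 0.1
```

```bash
python3 -m handwheel '[[0,0,0,0,0,1.8,0],[0,0,0,0,0,0,0],[0,0,0,0,0,0,0],[0,0,0,0,0,0,0],[0,0,0,0,0,0,0]]'
python3 -m handwheel '[[0,0,0,0,0,0,0],[0,0,0,0,0,0,0]]'
python3 -m handwheel '[[0,0,0,0,0,-10,0],[0,0,0,0,0,-20,0],[0,0,0,0,0,-35,0],[0,0,0,0,0,-40,0],[0,0,0,0,0,-40,0]]'
python3 go.py 536.6 -336.2 185 0.306
```

```text
t: 9.98
ee_pos: [586.9, 118.5, 41.7]
eef_rot: [0.002, 0.997, 0.073, 0.001]
wrist_force: [-0.6, -11.4, 7.7]
width: 38.3
grasp_force: 49.6
t: 10.15
ee_pos: [586.9, 118.5, 41.6]
eef_rot: [0.002, 0.997, 0.073, 0.001]
wrist_force: [-0.4, -10.8, 7.8]
width: 39.0
grasp_force: 49.6
t: 10.57
ee_pos: [585.1, 120.8, 186.8]
eef_rot: [-0.0, 0.997, 0.074, -0.001]
wrist_force: [2.3, 1.0, -4.2]
width: 38.5
grasp_force: 51.1
t 10.57 at [585.1 120.8 186.8] shift [-115.3  444.8    1.8] turn [-0.001  0.002 -0.158] n>= 11.0
```

```bash
python3 -m handwheel '[[0,0,0,-7.7,20,0,0],[0,0,0,-7.7,30,0,0],[0,0,0,-7.7,30,0,0],[0,0,0,-7.7,31,0,0],[0,0,0,-7.7,31,0,0]]'
python3 -m handwheel '[[0,0,0,-7.7,31,0,0],[0,0,0,-7.7,31,0,0],[0,0,0,-7.7,31,0,0],[0,0,0,-7.7,31,0,0],[0,0,0,-7.7,31,0,0]]'
python3 -m handwheel '[[0,0,0,-7.7,31,0,0],[0,0,0,-7.7,31,0,0],[0,0,0,-7.7,31,0,0],[0,0,0,-7.7,31,0,0],[0,0,0,-7.4,25.2,0,0]]'
python3 -m handwheel '[[0,0,-0.079,0,0,0,0],[0,0,-0.079,0,0,0,0],[0,0,0,0,0,0,0],[0,0,0,0,0,0,0]]'
python3 go.py 536.9 -337.6 80 0.306
```

```text
t: 10.98
ee_pos: [568.2, -26.3, 185.7]
eef_rot: [-0.0, 0.997, 0.074, -0.0]
wrist_force: [0.4, -0.4, -3.4]
width: 38.1
grasp_force: 51.3
t: 11.4
ee_pos: [553.0, -185.7, 185.6]
eef_rot: [-0.0, 0.997, 0.074, -0.0]
wrist_force: [0.2, 1.0, -3.5]
width: 38.4
grasp_force: 51.3
t: 11.82
ee_pos: [537.3, -339.6, 185.3]
eef_rot: [-0.0, 0.997, 0.074, -0.0]
wrist_force: [0.3, -0.3, -3.5]
width: 39.0
grasp_force: 51.2
t: 12.15
ee_pos: [537.7, -337.4, 185.4]
eef_rot: [-0.0, 0.989, 0.151, -0.0]
wrist_force: [-0.2, 0.8, -4.3]
width: 38.3
grasp_force: 51.4
t 12.15 at [ 537.7 -337.4  185.4] shift [ -0.8   0.  105.4] turn [-0.001  0.    -0.002] n>= 2.5
```

```bash
python3 -m handwheel '[[0,0,-0.002,-0.8,0,20,0],[0,0,0,0,0,30,0],[0,0,0,0,0,30,0],[0,0,0,0,0,25,0],[0,0,0,0,0,15,0]]'
python3 -m handwheel '[[0,0,0,0,0,10,0],[0,0,0,0,0,6,0],[0,0,0,0,0,3,0],[0,0,0,0,0,2,0],[0,0,0,0,0,0,0]]'
python3 -m handwheel '[[0,0,0,0,0,0,0],[0,0,0,0,0,0,0]]'
python3 go.py 536.9 -337.6 42 0.306
```

```text
t: 12.57
ee_pos: [536.2, -336.4, 62.7]
eef_rot: [-0.001, 0.988, 0.152, -0.001]
wrist_force: [-0.4, -1.0, -4.1]
width: 38.6
grasp_force: 51.5
t: 12.98
ee_pos: [537.5, -338.1, 45.1]
eef_rot: [0.0, 0.988, 0.153, 0.0]
wrist_force: [-0.1, -1.2, -3.5]
width: 38.6
grasp_force: 51.5
t: 13.15
ee_pos: [537.4, -338.2, 45.4]
eef_rot: [0.001, 0.988, 0.153, 0.0]
wrist_force: [1.1, 0.4, -3.8]
width: 38.6
grasp_force: 51.5
t 13.15 at [ 537.4 -338.2   45.4] shift [-0.3 -0.8  3.4] turn [ 0.001 -0.001  0.002] n>= 0.1
```

```bash
python3 -m handwheel '[[0,0,0,-0.4,-0.5,1.5,0],[0,0,0,0,0,1,0],[0,0,0,0,0,0.5,0],[0,0,0,0,0,0.5,0],[0,0,0,0,0,0,0]]'
python3 -m handwheel '[[0,0,0,0,0,0,0],[0,0,0,0,0,0,0]]'
python3 go.py 536.9 -337.6 42 0.306
```

```text
t: 13.57
ee_pos: [536.6, -337.8, 41.8]
eef_rot: [0.0, 0.988, 0.153, 0.0]
wrist_force: [-2.5, 1.0, 4.8]
width: 38.6
grasp_force: 52.4
t: 13.73
ee_pos: [536.7, -337.7, 41.7]
eef_rot: [0.0, 0.988, 0.153, 0.0]
wrist_force: [-2.1, 0.9, 5.6]
width: 38.5
grasp_force: 52.4
t 13.73 at [ 536.7 -337.7   41.7] shift [ 0.3 -0.1 -0.3] turn [ 0.001 -0.     0.002] n>= 0.0
```

```bash
python3 -m handwheel '[[0,0,0,0,0,0,0.4],[0,0,0,0,0,0,0.8],[0,0,0,0,0,0,1],[0,0,0,0,0,0,1],[0,0,0,0,0,0,1]]'
python3 -m handwheel '[[0,0,0,0,0,0,1],[0,0,0,0,0,-20,1],[0,0,0,0,0,-40,1],[0,0,0,0,0,-40,1],[0,0,0,0,0,-40,1]]'
python3 -m handwheel '[[0,0,0,0,0,0,1],[0,0,0,0,0,0,1]]'
python3 w.py w5 q >/dev/null
python3 go.py 440 326.5 190 -0.19
python3 - <<'E'
from h import *
z=np.load("w5.npz"); c=Cam(z,z); r=np.load("rest_blue.npy"); m=cmask(c.img,"blue")
cv2.imwrite("pics/w5c.png",c.img[20:340,130:430])
E
```

```text
t: 14.15
ee_pos: [536.6, -337.6, 40.9]
eef_rot: [-0.0, 0.988, 0.153, 0.0]
wrist_force: [0.1, 0.7, 0.5]
width: 84.6
grasp_force: 0.0
t: 14.57
ee_pos: [536.2, -337.3, 182.3]
eef_rot: [-0.0, 0.988, 0.153, -0.0]
wrist_force: [1.0, -0.6, 0.0]
width: 85.3
grasp_force: 0.0
t: 14.73
ee_pos: [537.4, -338.3, 183.8]
eef_rot: [0.002, 0.988, 0.153, 0.002]
wrist_force: [-0.2, -0.3, -1.0]
width: 85.6
grasp_force: 0.0
t 14.78 at [ 536.7 -337.7  181.6] shift [ 109.1 -662.3   -9.2] turn [ 0.001 -0.001  0.498] n>= 16.1
```

View pics/w5c.png

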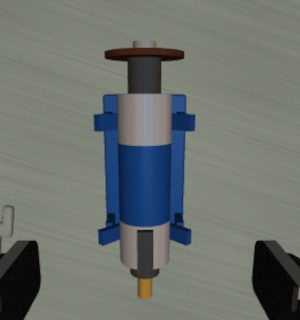

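The crop shows the blue tool seated in the blue forks, sleeve at rows 146–226 and level. Next I check its centring numerically from the ridge edges.

```bash
cat > al.py <<'E'
# al.py shot rest u v1 v2 : sleeve edges on the ridge (z 70) along the rest axis; also fork tops
import sys; from h import *
z=np.load(sys.argv[1]+".npz"); c=Cam(z,z); r=np.load(f"rest_{sys.argv[2]}.npy"); u,v1,v2=map(float,sys.argv[3:6])
ax=np.array([np.cos(r[3]),np.sin(r[3])]); print([round(float((c.at((u,v),70)[:2]-r[:2])@ax),1) for v in(v1,v2)])
for f in(-51,-39,39,51): print("predicted fork edge",f,c.proj(place([[f,35,55],[f,-35,55]],r)).round(1).tolist())
col=c.img[:,int(u)].astype(int); s=cv2.cvtColor(c.img,cv2.COLOR_BGR2HSV)[:,int(u)-3:int(u)+4,1].mean(1); print("sat edges",[(i,int(s[i])) for i in range(150,265) if abs(s[i+1]-s[i-1])>50])
E
python3 al.py w5 blue 275 166 246; python3 al.py w1 blue 282 161 239;  python3 al.py w4 red 275 159.5 242
```

```text
[30.3, -29.1]
predicted fork edge -51 [[230.9, 264.9], [318.7, 264.9]]
predicted fork edge -39 [[230.4, 250.8], [319.2, 250.8]]
predicted fork edge 39 [[227.0, 151.1], [322.7, 151.2]]
predicted fork edge 51 [[226.5, 134.4], [323.3, 134.5]]
sat edges [(165, 37), (166, 126), (167, 189), (245, 204), (246, 141), (247, 45)]
[31.1, -27.7]
predicted fork edge -51 [[239.7, 259.0], [326.0, 260.3]]
predicted fork edge -39 [[239.6, 245.2], [326.8, 246.4]]
predicted fork edge 39 [[238.3, 147.0], [332.2, 148.4]]
predicted fork edge 51 [[238.1, 130.6], [333.1, 132.0]]
sat edges [(161, 27), (162, 122), (163, 214), (240, 218), (241, 168), (242, 69), (243, 8)]
[33.0, -27.4]
predicted fork edge -51 [[230.9, 263.2], [319.5, 263.6]]
predicted fork edge -39 [[230.4, 249.0], [320.1, 249.4]]
predicted fork edge 39 [[227.3, 148.2], [324.1, 148.7]]
predicted fork edge 51 [[226.8, 131.3], [324.7, 131.8]]
sat edges [(159, 30), (160, 114), (161, 192), (241, 205), (242, 68), (243, 8)]
```

```bash
python3 -c "
from rig import ctrl; print(ctrl.state()['joint_positions'].round(3))"
```

```text
[-0.694  0.422  0.112  1.259  0.     2.14 ]
```

Red's pickup would put joint 6 out of range at this yaw, so I turn half round first, in place. The grasp is symmetric.

```bash
python3 -m handwheel '[[0,0,-0.12,0,0,0,1],[0,0,-0.12,0,0,0,1],[0,0,-0.12,0,0,0,1],[0,0,-0.12,0,0,0,1],[0,0,-0.12,0,0,0,1]]'
python3 -m handwheel '[[0,0,-0.12,0,0,0,1],[0,0,-0.12,0,0,0,1],[0,0,-0.12,0,0,0,1],[0,0,-0.12,0,0,0,1],[0,0,-0.12,0,0,0,1]]'
python3 -m handwheel '[[0,0,-0.12,0,0,0,1],[0,0,-0.12,0,0,0,1],[0,0,-0.12,0,0,0,1],[0,0,-0.12,0,0,0,1],[0,0,-0.12,0,0,0,1]]'
python3 -m handwheel '[[0,0,-0.12,0,0,0,1],[0,0,-0.12,0,0,0,1],[0,0,-0.12,0,0,0,1],[0,0,-0.12,0,0,0,1],[0,0,-0.12,0,0,0,1]]'
python3 -m handwheel '[[0,0,-0.12,0,0,0,1],[0,0,-0.12,0,0,0,1],[0,0,0,0,0,0,1],[0,0,0,0,0,0,1]]'
python3 go.py 435 327 190 2.955
```

```text
t: 15.2
ee_pos: [535.9, -337.1, 178.8]
eef_rot: [-0.002, 0.897, 0.441, -0.001]
wrist_force: [-0.2, 0.4, 0.5]
width: 85.1
grasp_force: 0.0
t: 15.62
ee_pos: [535.9, -337.1, 178.8]
eef_rot: [-0.002, 0.727, 0.687, -0.0]
wrist_force: [0.1, 0.8, -0.2]
width: 85.2
grasp_force: 0.0
t: 16.03
ee_pos: [535.9, -337.1, 178.8]
eef_rot: [-0.002, 0.492, 0.871, 0.0]
wrist_force: [0.0, 0.3, 0.2]
width: 85.4
grasp_force: 0.0
t: 16.45
ee_pos: [536.0, -337.1, 178.8]
eef_rot: [-0.002, 0.212, 0.977, 0.001]
wrist_force: [0.0, -0.0, 0.3]
width: 85.3
grasp_force: 0.0
t: 16.78
ee_pos: [536.1, -337.2, 179.5]
eef_rot: [-0.001, 0.099, 0.995, 0.001]
wrist_force: [0.6, 0.1, 0.2]
width: 85.6
grasp_force: 0.0
t 16.78 at [ 536.1 -337.2  179.5] shift [229.6 631.5  -9.3] turn [ 0.001 -0.002 -0.011] n>= 16.1
```

```bash
python3 -m handwheel '[[0,0,0,11.5,31.6,0,1],[0,0,0,11.5,31.6,0,1],[0,0,0,11.5,31.6,0,1],[0,0,0,11.5,31.6,0,1],[0,0,0,11.5,31.6,0,1]]'
python3 -m handwheel '[[0,0,0,11.5,31.6,0,1],[0,0,0,11.5,31.6,0,1],[0,0,0,11.5,31.6,0,1],[0,0,0,11.5,31.6,0,1],[0,0,0,11.5,31.6,0,1]]'
python3 -m handwheel '[[0,0,0,11.5,31.6,0,1],[0,0,0,11.5,31.6,0,1],[0,0,0,11.5,31.6,0,1],[0,0,0,11.5,31.6,0,1],[0,0,0,11.5,31.6,0,1]]'
python3 -m handwheel '[[0,0,0,11.5,31.6,0,1],[0,0,0,11.5,31.6,0,1],[0,0,0,11.5,31.6,0,1],[0,0,0,11.5,31.6,0,1],[0,0,-0.01,11.5,31.6,0,1]]'
python3 -m handwheel '[[0,0,0,0,0,0,1],[0,0,0,0,0,0,1],[0,0,0,0,0,0,1]]'
python3 w.py w6 q; python3 wf.py w6 red yellow;python3 go.py 435 327 41 2.955
```

```text
t: 17.2
ee_pos: [509.7, -170.0, 180.2]
eef_rot: [-0.001, 0.099, 0.995, 0.0]
wrist_force: [0.4, -0.5, -0.4]
width: 85.2
grasp_force: 0.0
t: 17.62
ee_pos: [483.7, -3.8, 180.5]
eef_rot: [-0.0, 0.099, 0.995, 0.0]
wrist_force: [0.9, -0.1, -0.2]
width: 85.6
grasp_force: 0.0
t: 18.03
ee_pos: [457.7, 162.3, 180.5]
eef_rot: [-0.0, 0.099, 0.995, -0.0]
wrist_force: [1.2, -0.0, 0.4]
width: 85.5
grasp_force: 0.0
t: 18.45
ee_pos: [431.7, 328.4, 180.4]
eef_rot: [-0.0, 0.094, 0.996, -0.0]
wrist_force: [0.5, 0.1, -0.0]
width: 85.2
grasp_force: 0.0
t: 18.7
ee_pos: [432.2, 326.7, 180.3]
eef_rot: [-0.0, 0.093, 0.996, -0.0]
wrist_force: [0.8, 0.2, 0.6]
width: 85.3
grasp_force: 0.0
tool_yellow [-416.  468.]
tool_blue [ 81. 405.]
tool_red [275. 201.]
rest_blue [-320.  395.]
rest_black [-141.  351.]
rest_red [106. 365.]
rest_yellow [276. 192.]
tool red [ 4.35252e+02  3.29830e+02  5.00000e+01 -1.99000e-01] 416 4115
tool red [ 4.38784e+02  3.29121e+02  3.77010e+01 -1.97000e-01] 176 4115
rest yellow [ 4.37088e+02  3.29383e+02  0.00000e+00 -1.95000e-01] 320 4692
rest yellow [ 4.37245e+02  3.29248e+02 -7.69000e-01 -1.95000e-01] 314 4692
t 18.75 at [432.4 326.2 180.6] shift [ -2.5   1.3 139.5] turn [-0.001 -0.001  0.001] n>= 3.3
```

View pics/w6.png

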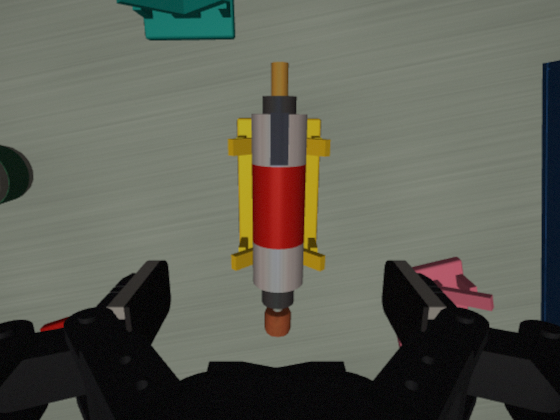

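The picture shows the red sleeve at (279,205) in the yellow forks, grinding stone at (278,322). The turquoise rest (190,20) and pink rest (455,285) are well apart from it.

```bash
python3 al.py w6 yellow 280 164 246 | sed -n '1p;6p'; python3 go.py 435.5 329.8 41 2.946
```

```text
[-35.6, 24.5]
sat edges [(166, 36), (167, 137), (168, 210), (248, 181), (249, 80), (250, 7)]
t 18.75 at [432.4 326.2 180.6] shift [ -2.5   4.2 139.5] turn [-0.001 -0.001  0.01 ] n>= 3.3
```

```bash
python3 -m handwheel '[[0,0,0.01,-0.6,4,25,1],[0,0,0,0,0,30,1],[0,0,0,0,0,30,1],[0,0,0,0,0,25,1],[0,0,0,0,0,18,1]]'
python3 -m handwheel '[[0,0,0,0,0,8,1],[0,0,0,0,0,3,1],[0,0,0,0,0,0,1],[0,0,0,0,0,0,1]]'
python3 go.py 433.6 330 41 2.946
```

```text
t: 19.17
ee_pos: [433.4, 328.8, 50.8]
eef_rot: [-0.001, 0.099, 0.995, -0.001]
wrist_force: [-0.0, -0.0, -0.2]
width: 85.7
grasp_force: 0.0
t: 19.5
ee_pos: [434.6, 330.6, 43.0]
eef_rot: [0.001, 0.097, 0.995, 0.0]
wrist_force: [-0.5, 0.3, -0.2]
width: 85.7
grasp_force: 0.0
t 19.5 at [434.6 330.6  43. ] shift [ 0.9 -0.8  2. ] turn [0.001 0.001 0.001] n>= 0.1
```

```bash
python3 -m handwheel '[[0,0,0,0.6,-0.6,1.2,0],[0,0,0,0,0,0,0],[0,0,0,0,0,0,0],[0,0,0,0,0,0,0],[0,0,0,0,0,0,0]]'
python3 -m handwheel '[[0,0,0,0,0,0,0],[0,0,0,0,0,0,0]]'
python3 go.py 433.6 330 41 2.946
python3 -m handwheel '[[0,0,0,0,0,-10,0],[0,0,0,0,0,-20,0],[0,0,0,0,0,-35,0],[0,0,0,0,0,-40,0],[0,0,0,0,0,-40,0]]'
python3 -m handwheel '[[0,0,0,0,0,0,0],[0,0,0,0,0,0,0]]'
python3 go.py 584.2 118.6 185 3.2926
```

```text
t: 19.92
ee_pos: [432.9, 328.3, 41.5]
eef_rot: [0.0, 0.097, 0.995, -0.002]
wrist_force: [-3.2, -12.1, 11.2]
width: 38.9
grasp_force: 49.8
t: 20.08
ee_pos: [432.9, 328.3, 41.5]
eef_rot: [0.0, 0.097, 0.995, -0.002]
wrist_force: [-3.1, -12.7, 10.8]
width: 38.7
grasp_force: 49.7
t 20.08 at [432.9 328.3  41.5] shift [-0.3  1.8  0.5] turn [-0.004  0.001  0.001] n>= 0.0
t: 20.5
ee_pos: [432.3, 330.0, 187.1]
eef_rot: [-0.001, 0.097, 0.995, -0.0]
wrist_force: [2.2, 0.2, -5.3]
width: 38.5
grasp_force: 51.5
t: 20.67
ee_pos: [433.9, 330.9, 187.9]
eef_rot: [0.002, 0.097, 0.995, 0.001]
wrist_force: [0.1, 0.1, -5.7]
width: 38.7
grasp_force: 51.8
t 20.67 at [433.9 330.9 187.9] shift [-188.4 -179.4    3. ] turn [ 0.002  0.004 -0.345] n>= 6.2
```

```bash
python3 -m handwheel '[[0,0,0,-12,-12,0,0],[0,0,0,-22,-21,0,0],[0,0,0,-22,-21,0,0],[0,0,0,-22,-21,0,0],[0,0,0,-22,-21,0,0]]'
python3 -m handwheel '[[0,0,0,-22,-21,0,0],[0,0,0,-22,-21,0,0],[0,0,0,-22,-21,0,0],[0,0,0,-22.4,-20.4,0,0],[0,0,0,0,0,0,0]]'
python3 -m handwheel '[[0,0,-0.115,0,0,0,0],[0,0,-0.115,0,0,0,0],[0,0,-0.115,0,0,0,0],[0,0,0,0,0,0,0],[0,0,0,0,0,0,0]]'
python3 go.py 584.2 118.6 65 3.2926
```

```text
t: 21.08
ee_pos: [512.4, 215.6, 183.7]
eef_rot: [-0.002, 0.096, 0.995, -0.001]
wrist_force: [0.9, 1.7, -5.2]
width: 38.8
grasp_force: 51.7
t: 21.5
ee_pos: [585.5, 113.9, 183.0]
eef_rot: [-0.001, 0.099, 0.995, -0.001]
wrist_force: [-0.1, 0.0, -5.0]
width: 38.7
grasp_force: 51.8
t: 21.92
ee_pos: [582.7, 118.1, 184.2]
eef_rot: [-0.001, -0.074, 0.997, 0.0]
wrist_force: [0.2, -0.0, -5.2]
width: 38.6
grasp_force: 51.8
t 21.92 at [582.7 118.1 184.2] shift [ -1.8   0.3 119.2] turn [ 0.    -0.003 -0.003] n>= 2.9
```

```bash
python3 -m handwheel '[[0,0,-0.003,-1.2,0.3,20,0],[0,0,0,0,0,30,0],[0,0,0,0,0,30,0],[0,0,0,0,0,25,0],[0,0,0,0,0,15,0]]'
python3 -m handwheel '[[0,0,0,0,0,9,0],[0,0,0,0,0,5,0],[0,0,0,0,0,3,0],[0,0,0,0,0,2,0],[0,0,0,0,0,0,0]]'
python3 -m handwheel '[[0,0,0,0,0,0,0],[0,0,0,0,0,0,0]]'
python3 go.py 584.2 118.6 41.7 3.2926
```

```text
t: 22.33
ee_pos: [582.7, 118.5, 62.2]
eef_rot: [-0.002, -0.075, 0.997, 0.0]
wrist_force: [0.5, 0.2, -4.3]
width: 38.6
grasp_force: 51.7
t: 22.75
ee_pos: [585.0, 118.4, 47.3]
eef_rot: [0.0, -0.077, 0.997, -0.0]
wrist_force: [0.3, -0.9, -4.7]
width: 39.1
grasp_force: 51.7
t: 22.92
ee_pos: [585.0, 118.4, 47.6]
eef_rot: [0.001, -0.077, 0.997, -0.0]
wrist_force: [0.7, -0.5, -5.2]
width: 39.0
grasp_force: 51.7
t 22.92 at [585.  118.4  47.6] shift [0.8 0.3 5.9] turn [-0.     0.001  0.003] n>= 0.1
```

```bash
python3 -m handwheel '[[0,0,0.002,0.6,0,2,0],[0,0,0,0,0,1.5,0],[0,0,0,0,0,1,0],[0,0,0,0,0,0.5,0],[0,0,0,0,0,0,0]]'
python3 -m handwheel '[[0,0,0,0,0,0.5,0],[0,0,0,0,0,0.5,0],[0,0,0,0,0,0,0],[0,0,0,0,0,0,0]]'
python3 go.py 584.2 118.6 41.7 3.2926
```

```text
t: 23.33
ee_pos: [584.1, 118.2, 41.9]
eef_rot: [0.0, -0.076, 0.997, -0.0]
wrist_force: [-1.0, -1.4, -2.6]
width: 38.9
grasp_force: 52.2
t: 23.67
ee_pos: [584.2, 118.1, 41.7]
eef_rot: [0.0, -0.076, 0.997, -0.0]
wrist_force: [-3.9, -1.2, 6.4]
width: 38.8
grasp_force: 53.1
t 23.67 at [584.2 118.1  41.7] shift [-0.1  0.5  0. ] turn [-0.     0.001  0.001] n>= 0.0
```

```bash
python3 -m handwheel '[[0,0,0,0,0,0,0.4],[0,0,0,0,0,0,0.8],[0,0,0,0,0,0,1],[0,0,0,0,0,0,1],[0,0,0,0,0,0,1]]'
python3 -m handwheel '[[0,0,0,0,0,0,1],[0,0,0,0,0,-20,1],[0,0,0,0,0,-40,1],[0,0,0,0,0,-40,1],[0,0,0,0,0,-40,1]]'
python3 -m handwheel '[[0,0,0,0,0,0,1],[0,0,0,0,0,0,1]]'
python3 w.py w7 q >/dev/null; python3 go.py 521.3 -123.2 181 3.4016
```

```text
t: 24.08
ee_pos: [584.2, 118.4, 40.8]
eef_rot: [0.0, -0.076, 0.997, 0.0]
wrist_force: [-0.4, 0.1, 1.0]
width: 84.1
grasp_force: 0.0
t: 24.5
ee_pos: [583.6, 118.3, 182.2]
eef_rot: [-0.0, -0.076, 0.997, 0.0]
wrist_force: [1.6, 0.2, 0.3]
width: 85.3
grasp_force: 0.0
t: 24.67
ee_pos: [585.2, 118.4, 183.4]
eef_rot: [0.003, -0.076, 0.997, -0.0]
wrist_force: [0.6, -0.3, -0.9]
width: 85.5
grasp_force: 0.0
t 24.72 at [584.3 118.4 181.4] shift [ 9.890e+01 -2.292e+02  2.000e-01] turn [-0.     0.002 -0.108] n>= 6.0
```

View pics/w7.png

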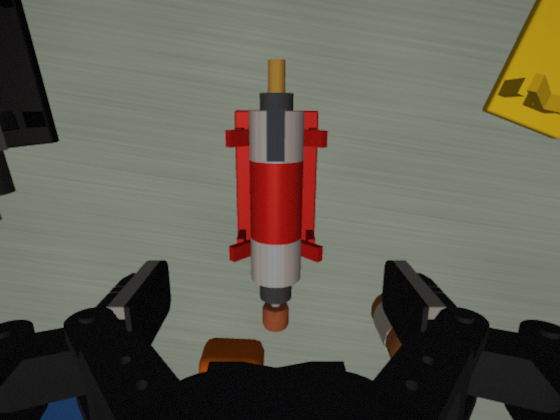

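The red tool is seated in the red rest, sleeve at (276,200) between forks at rows 138 and 250. On to the yellow tool in black.

```bash
python3 al.py w7 red 275 162 241 
python3 -m handwheel '[[0,0,0,9.9,-22.9,0,1],[0,0,0,9.9,-22.9,0,1],[0,0,0,9.9,-22.9,0,1],[0,0,0,9.9,-22.9,0,1],[0,0,0,9.9,-22.9,0,1]]'
python3 -m handwheel '[[0,0,0,9.9,-22.9,0,1],[0,0,0,9.9,-22.9,0,1],[0,0,0,9.9,-22.9,0,1],[0,0,0,9.9,-22.9,0,1],[0,0,0,9.9,-22.9,0,1]]'
python3 -m handwheel '[[0,0,-0.054,0,0,0,1],[0,0,-0.054,0,0,0,1],[0,0,0,0,0,0,1],[0,0,0,0,0,0,1]]'
python3 w.py w8 q>/dev/null; python3 al.py w8 black 276 162 241; python3 go.py 521.3 -123.2 41 3.4016
python3 - <<'E'
import numpy as np
x=np.load('rest_black.npy');x[2]=50;np.save('tool_yellow.npy',x)
E
python3 wf.py w8 yellow -
```

```text
[-30.1, 28.3]
predicted fork edge -51 [[324.7, 130.1], [227.3, 130.0]]
predicted fork edge -39 [[324.1, 146.9], [227.9, 146.8]]
predicted fork edge 39 [[320.4, 247.1], [231.3, 247.0]]
predicted fork edge 51 [[319.9, 261.2], [231.8, 261.1]]
sat edges [(163, 61), (164, 206), (243, 217), (244, 136), (245, 35)]
t: 25.13
ee_pos: [551.3, -3.2, 178.9]
eef_rot: [-0.002, -0.076, 0.997, 0.0]
wrist_force: [1.1, -0.7, -0.4]
width: 85.6
grasp_force: 0.0
t: 25.55
ee_pos: [519.7, -123.9, 179.0]
eef_rot: [-0.001, -0.076, 0.997, 0.001]
wrist_force: [0.3, 0.6, 0.5]
width: 85.5
grasp_force: 0.0
t: 25.88
ee_pos: [520.4, -122.9, 179.5]
eef_rot: [-0.001, -0.129, 0.992, 0.001]
wrist_force: [0.2, -0.4, 0.9]
width: 85.5
grasp_force: 0.0
[-32.5, 24.8]
predicted fork edge -51 [[322.0, 133.0], [223.5, 133.3]]
predicted fork edge -39 [[321.5, 150.0], [224.2, 150.3]]
predicted fork edge 39 [[318.4, 251.3], [228.2, 251.6]]
predicted fork edge 51 [[317.9, 265.6], [228.7, 265.8]]
sat edges [(166, 9), (167, 69), (168, 216), (248, 219), (249, 145), (250, 40)]
t 25.93 at [ 520.5 -122.8  179.7] shift [ -0.8  -0.8 138.7] turn [ 0.001 -0.001 -0.001] n>= 3.3
tool yellow [ 5.23811e+02 -1.22274e+02  5.00000e+01  2.68000e-01] 381 4330
tool yellow [ 5.25026e+02 -1.21817e+02  4.49700e+01  2.60000e-01] 362 4330
```

```bash
python3 -m handwheel '[[0,0,0,-1.2,-0.7,25,1],[0,0,0,0,0,30,1],[0,0,0,0,0,30,1],[0,0,0,0,0,25,1],[0,0,0,0,0,18,1]]'
python3 -m handwheel '[[0,0,0,0,0,8,1],[0,0,0,0,0,3,1],[0,0,0,0,0,0,1],[0,0,0,0,0,0,1]]'
python3 go.py 521.8 -123 41 3.4016
```

```text
t: 26.35
ee_pos: [521.1, -122.5, 50.1]
eef_rot: [-0.001, -0.129, 0.992, 0.001]
wrist_force: [0.5, -0.1, -0.0]
width: 85.4
grasp_force: 0.0
t: 26.68
ee_pos: [522.8, -123.5, 42.6]
eef_rot: [0.001, -0.13, 0.992, -0.0]
wrist_force: [0.7, 0.3, -0.6]
width: 85.4
grasp_force: 0.0
t 26.68 at [ 522.8 -123.5   42.6] shift [0.9 0.8 1.6] turn [-0.001  0.001  0.   ] n>= 0.0
```

```bash
python3 -m handwheel '[[0,0,0,0.9,0.4,1,0],[0,0,0,0,0,0,0],[0,0,0,0,0,0,0],[0,0,0,0,0,0,0],[0,0,0,0,0,0,0]]'
python3 -m handwheel '[[0,0,0,0,0,0,0],[0,0,0,0,0,0,0]]'
python3 -m handwheel '[[0,0,0,0,0,-10,0],[0,0,0,0,0,-20,0],[0,0,0,0,0,-35,0],[0,0,0,0,0,-40,0],[0,0,0,0,0,-40,0]]'
python3 -m handwheel '[[0,0,0,0,0,0,0],[0,0,0,0,0,0,0]]'
python3 go.py 437.2 328.2 186 2.9466
```

```text
t: 27.1
ee_pos: [522.1, -124.6, 41.9]
eef_rot: [0.001, -0.129, 0.992, -0.002]
wrist_force: [-0.2, -5.2, 4.5]
width: 38.8
grasp_force: 49.7
t: 27.27
ee_pos: [522.1, -124.6, 41.9]
eef_rot: [0.001, -0.129, 0.992, -0.002]
wrist_force: [-0.0, -5.1, 4.8]
width: 38.7
grasp_force: 49.7
t: 27.68
ee_pos: [520.2, -122.7, 187.3]
eef_rot: [-0.001, -0.13, 0.992, 0.001]
wrist_force: [1.1, -0.7, -4.8]
width: 38.7
grasp_force: 51.1
t: 27.85
ee_pos: [521.9, -123.4, 188.1]
eef_rot: [0.002, -0.13, 0.992, -0.001]
wrist_force: [-0.7, 0.3, -5.8]
width: 38.5
grasp_force: 51.5
t 27.85 at [ 521.9 -123.4  188.1] shift [-34.3 458.2   1.1] turn [-0.001  0.004  0.455] n>= 11.0
```

```bash
python3 -m handwheel '[[0,0,0,-2.3,20,0,0],[0,0,0,-2.3,31,0,0],[0,0,0,-2.3,32,0,0],[0,0,0,-2.3,32,0,0],[0,0,0,-2.3,32,0,0]]'
python3 -m handwheel '[[0,0,0,-2.3,32,0,0],[0,0,0,-2.3,32,0,0],[0,0,0,-2.3,32,0,0],[0,0,0,-2.3,32,0,0],[0,0,0,-2.3,32,0,0]]'
python3 -m handwheel '[[0,0,0,-2.3,32,0,0],[0,0,0,-2.3,32,0,0],[0,0,0,-2.3,32,0,0],[0,0,0,-2.3,32,0,0],[0,0,0,-2.3,23.2,0,0]]'
python3 -m handwheel '[[0,0,0.114,0,0,0,0],[0,0,0.114,0,0,0,0],[0,0,0.114,0,0,0,0],[0,0,0.113,0,0,0,0],[0,0,0,0,0,0,0]]'
python3 -m handwheel '[[0,0,0,0,0,0,0],[0,0,0,0,0,0,0]]'
python3 go.py 437.2 328.2 65 2.9466
```

```text
t: 28.27
ee_pos: [492.8, 23.1, 183.9]
eef_rot: [-0.002, -0.129, 0.992, 0.001]
wrist_force: [1.1, 0.5, -4.5]
width: 38.5
grasp_force: 51.4
t: 28.68
ee_pos: [462.7, 180.6, 184.0]
eef_rot: [-0.002, -0.13, 0.992, -0.0]
wrist_force: [0.6, 0.1, -4.1]
width: 38.9
grasp_force: 51.4
t: 29.1
ee_pos: [434.8, 330.2, 183.7]
eef_rot: [-0.002, -0.13, 0.991, -0.0]
wrist_force: [-0.2, -0.2, -4.6]
width: 38.6
grasp_force: 51.5
t: 29.52
ee_pos: [435.6, 328.0, 183.8]
eef_rot: [-0.002, 0.1, 0.995, -0.001]
wrist_force: [-0.9, -0.1, -4.6]
width: 38.7
grasp_force: 51.7
t: 29.68
ee_pos: [436.3, 328.1, 184.8]
eef_rot: [-0.001, 0.095, 0.995, -0.0]
wrist_force: [-0.4, -0.0, -4.3]
width: 38.5
grasp_force: 51.7
t 29.68 at [436.3 328.1 184.8] shift [ -1.1   0.4 119.8] turn [-0.001 -0.001  0.004] n>= 2.9
```

```bash
python3 -m handwheel '[[0,0,0.004,-0.2,0.2,20,0],[0,0,0,0,0,30,0],[0,0,0,0,0,30,0],[0,0,0,0,0,25,0],[0,0,0,0,0,15,0]]'
python3 -m handwheel '[[0,0,0,0,0,9,0],[0,0,0,0,0,5,0],[0,0,0,0,0,3,0],[0,0,0,0,0,1.5,0],[0,0,0,0,0,0,0]]'
python3 -m handwheel '[[0,0,0,0,0,0,0],[0,0,0,0,0,0,0]]'
python3 go.py 437.2 328.2 41.7 2.9466
```

```text
t: 30.1
ee_pos: [435.6, 327.7, 62.8]
eef_rot: [-0.002, 0.098, 0.995, -0.001]
wrist_force: [-0.1, 0.4, -4.2]
width: 38.7
grasp_force: 51.7
t: 30.52
ee_pos: [437.4, 328.8, 47.9]
eef_rot: [0.0, 0.099, 0.995, 0.0]
wrist_force: [-0.4, 0.1, -4.8]
width: 39.3
grasp_force: 51.7
t: 30.68
ee_pos: [437.4, 328.8, 48.1]
eef_rot: [0.001, 0.099, 0.995, 0.0]
wrist_force: [-0.3, 0.1, -3.8]
width: 38.9
grasp_force: 51.7
t 30.68 at [437.4 328.8  48.1] shift [ 0.1 -0.6  6.4] turn [ 0.001  0.001 -0.004] n>= 0.2
```

```bash
python3 -m handwheel '[[0,0,-0.004,0,-0.4,2.5,0],[0,0,0,0,0,1.5,0],[0,0,0,0,0,1,0],[0,0,0,0,0,0.5,0],[0,0,0,0,0,0,0]]'
python3 -m handwheel '[[0,0,0,0,0,0.5,0],[0,0,0,0,0,0.5,0],[0,0,0,0,0,0,0],[0,0,0,0,0,0,0]]'
python3 go.py 437.2 328.2 41.7 2.9466
```

```text
t: 31.1
ee_pos: [436.9, 327.9, 42.3]
eef_rot: [0.0, 0.097, 0.995, -0.0]
wrist_force: [-2.1, -2.9, 3.3]
width: 39.1
grasp_force: 52.7
t: 31.43
ee_pos: [436.9, 327.8, 42.1]
eef_rot: [0.001, 0.097, 0.995, -0.0]
wrist_force: [-5.4, -5.4, 13.7]
width: 38.6
grasp_force: 53.7
t 31.43 at [436.9 327.8  42.1] shift [-0.2  0.4  0.4] turn [0.    0.001 0.   ] n>= 0.0
```

Seated (about 18 N of upward force above the weight). Release, rise and look, then check everything in the top and scene views.

```bash
python3 -m handwheel '[[0,0,0,0,0,0,0.4],[0,0,0,0,0,0,0.8],[0,0,0,0,0,0,1],[0,0,0,0,0,0,1],[0,0,0,0,0,0,1]]'
python3 -m handwheel '[[0,0,0,0,0,0,1],[0,0,0,0,0,-20,1],[0,0,0,0,0,-40,1],[0,0,0,0,0,-40,1],[0,0,0,0,0,-40,1]]'
python3 -m handwheel '[[0,0,0,0,0,0,1],[0,0,0,0,0,0,1]]'
python3 w.py w9 q >/dev/null; python3 al.py w9 yellow 278 162 241
python3 -m handwheel '[[0,0,0,36,0,-20,1],[0,0,0,36,0,0,1],[0,0,0,20,0,0,1],[0,0,0,0,0,0,1],[0,0,0,0,0,0,1]]'
python3 - <<'E'
from h import *; from rig import ctrl
t=ctrl.get_image("top")["color"]; s=ctrl.get_image("scene")["color"]
cv2.imwrite("pics/w9c.png",cv2.imread("pics/w9.png")[20:350,130:430])
cv2.imwrite("pics/fin.png",np.vstack([cv2.resize(t[100:290,130:510],None,fx=1.5,fy=1.5),cv2.resize(s[140:350,60:440],None,fx=1.5,fy=1.5)])[:600])
E
```

```text
t: 31.85
ee_pos: [437.0, 328.3, 40.8]
eef_rot: [0.0, 0.097, 0.995, 0.0]
wrist_force: [-0.8, -0.1, 0.6]
width: 84.2
grasp_force: 0.0
t: 32.27
ee_pos: [436.5, 327.9, 182.2]
eef_rot: [-0.0, 0.097, 0.995, -0.0]
wrist_force: [0.9, 0.3, -0.4]
width: 85.3
grasp_force: 0.0
t: 32.43
ee_pos: [437.9, 328.7, 183.1]
eef_rot: [0.002, 0.097, 0.995, 0.001]
wrist_force: [-0.4, -0.1, -0.1]
width: 85.5
grasp_force: 0.0
[-30.8, 27.5]
predicted fork edge -51 [[321.9, 131.0], [224.5, 131.1]]
predicted fork edge -39 [[321.4, 147.8], [225.2, 147.9]]
predicted fork edge 39 [[318.1, 247.9], [229.0, 248.1]]
predicted fork edge 51 [[317.6, 262.0], [229.5, 262.2]]
sat edges [(162, 27), (163, 105), (164, 216), (243, 219), (244, 151), (245, 47)]
t: 32.9
ee_pos: [345.4, 345.9, 199.7]
eef_rot: [-0.001, 0.096, 0.995, -0.001]
wrist_force: [-0.6, 1.1, -0.5]
width: 85.3
grasp_force: 0.0
```

View pics/w9c.png

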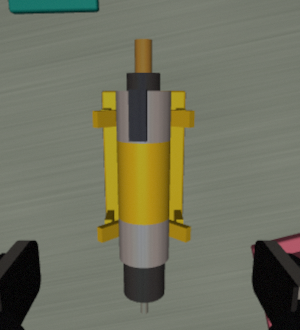

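View pics/fin.png

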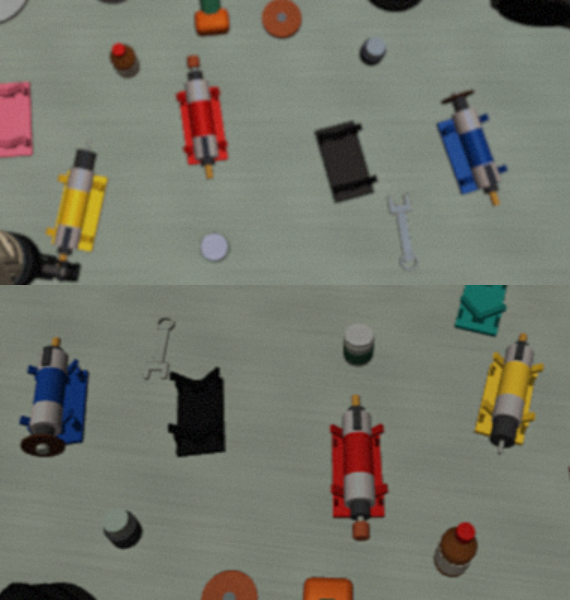

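The views show each tool seated in its own colour: yellow at (75,205), red at (202,115) and blue at (477,145) in the top crop. The sleeve offsets measured from the close wrist views are under 1 mm. The black rest at (345,160) is empty and the bystanders are standing where they were.

```bash
python3 -c "
from rig import ctrl; print(ctrl.finish_job())"
```

```text
the job is handed in; nothing more can be done
None
```

Job handed in at about 33 s: each tool lies seated in the rest of its own colour, with sleeves measured centred to about 1 mm, the black rest empty and the oil, tin and chuck undisturbed; no verdict came back.

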